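# Tap the clamping wedge tight

## Task

Pick up the mallet and clamp the aluminium block in the fixture on the bench: with the mallet held in the gripper, tap the thick end of the orange wedge along its lane in at least three separate taps, drawing the mallet back about two centimetres between them, until the wedge no longer advances and really grips the block. Tap firmly but not hard, touch the wedge only with the mallet, then lay the mallet flat on the open bench beside the fixture and let go. Leave the eraser, the brass rotor and the roll of tape where they are.

Things in the scene. Friction and masses are not known exactly. Their poses are not given: they have to be found in the camera images.
- fixture: Fixed wedge fixture. Origin on the bench under the wedge lane; +y = drive direction. Aluminium plate x -32 to 76, y -48 to 62, top at z = 10 mm; nothing reaches beyond it. Near side (-x): steel fence, top z = 34 mm, inner face tapering 1:8 (lane narrows to +y). Then lane, block, stop bar. The wedge runs tight with its origin anywhere from y = -14 to +20 mm here: feel for it.
- wedge: Orange wedge 130 mm long, 28 high, 28 wide at the thick end, 12 at the thin, about 100 g, loose in the lane. Origin mid-underside; +y to the thin end (drive direction). Starts 12 to 50 mm short of tight; slides freely with under 3 N, near its tight place resistance climbs within 2 to 4 mm; it stays wedged by itself.
- wedge_end (a point): The point to strike: middle of the wedge's upright thick end face (28 mm wide, 28 mm high), 20 mm above the wedge's underside, 65 mm behind its origin (wedge -y), about 30 mm above the bench. The last taps should peak at about 20 to 45 N (the mallet arriving at 3 to 6 cm/s on the tight wedge); over 60 N is too hard, and under 12 N leaves it slack.
- alu_block: Aluminium block 32 x 56 x 16 mm with three short brass studs on top (27 mm over all), 110 g, loose on the fixture between the wedge lane and the stop bar; origin at the middle of its underside, long side along the fixture's y. The wedge's straight side presses on its long side.
- mallet: Mallet lying flat, 172 mm long, 200 g. Origin mid-head on the underside (at bench height), z up. Steel head with white nylon faces, 30 x 70 x 30 mm (x, y, z); striking faces (30 mm round) at y = +35 and -35. Wooden handle to -x, 20 mm wide (y), 24 high, x -15 to -131; black butt 26 wide, 30 high, to x = -157.
- mallet_grip (a point): A good place to grip the mallet: on the handle's axis, 60 mm from the middle of the head, 15 mm above the mallet's underside. Handle 20 mm wide across (mallet y).
- mallet_head (a point): Centre of the mallet's head, 35 mm from each striking face, 15 mm above the mallet's underside.
- eraser: Green and white eraser, 21 x 42 x 13 mm, a bystander; origin at the middle of its underside.
- gauge_rotor: Brass rotor with shaft ends, 28 x 76 x 28 mm, lying on the bench, a bystander; origin at the middle of its underside.
- tape_roll: Roll of tan tape, 100 mm across, 18 mm high, lying flat, a bystander; origin at the middle of its underside.
- back_stop: Steel stop bar, 14 x 64 x 14 mm, fixed on the fixture's plate behind the block; its face towards the block is at its origin's x, 42 mm from the fixture's origin give or take 1.5 mm. Origin at that face, on the plate (z = 10 mm).
Things that resemble listed ones, but are neither listed nor needed, are in the scene too. Leave any blue look-alike of the wedge alone.

How it is judged:
On the way, in this order (a step that is already met when the one before it is completed fails the run):
1. the mallet is held in the gripper, off the bench (height (world z) of mallet_head above 0.022 m and contact force between the fingers and mallet above 2 N), for 0.2 s.
2. first tap on the wedge (contact force between mallet and wedge above 0.3 N).
3. mallet drawn back clear of the wedge (contact force between mallet and wedge below 0.1 N and distance between mallet_head and wedge_end above 0.047 m), for 0.05 s.
4. second tap (contact force between mallet and wedge above 0.3 N).
5. mallet drawn back clear of the wedge (all of step 3), for 0.05 s.
6. third tap (contact force between mallet and wedge above 0.3 N).
At the end, for the whole second after the job is handed in: The wedge, flat and straight in its lane (0.06 rad, 4 mm), by itself presses the block with over 10 N and the block the stop bar with over 6 N; block flat; all at rest; the mallet lies flat on the bench (6 mm, 0.1 rad), touching neither wedge nor fixture (contact force between wedge and alu_block above 10 N and contact force between alu_block and back_stop above 6 N and angle between the y axis of wedge and the y axis of fixture, either way round below 0.06 rad and angle between each of wedge, alu_block's own z axis and vertical below 0.06 rad and z of each of wedge, alu_block in the frame of fixture below 0.014 m and linear speed of wedge below 0.01 m/s and height (world z) of mallet below 0.006 m and angle between mallet's own z axis and vertical below 0.1 rad and linear speed of mallet below 0.02 m/s and contact force between mallet and wedge below 0.1 N and contact force between mallet and fixture below 0.1 N).
It fails at once if the mallet strikes or presses the wedge with more than 60 N (contact force between mallet and wedge above 60 N).
It fails at once if the robot touches the wedge other than with the mallet (contact force between any of the fingers, the arm and wedge above 1 N).
It fails at once if the robot or the mallet pushes the block (contact force between any of the fingers, the arm, mallet and alu_block above 1 N).
It fails at once if a bystander (eraser, brass rotor, roll of tape) is moved by more than 2 cm (distance of any of eraser, gauge_rotor, tape_roll from where it was at the start of the episode above 0.02 m).
It also fails if it takes over 48 s, if anything falls off the work surface, if the arm or the gripper's body presses on something with over 40 N, if the wrist force passes 120 N, or if a joint passes its speed limit or range.

## Robot

A 6-joint arm with a two-finger parallel gripper is mounted at the origin on a cart in front of the work surface, level with it; the furniture and walls round the work are solid. World frame = base frame: x ahead of the robot, y to its left, z up, the work surface at z = 0. Lengths are in m, angles in rad, forces in N, time in s.
With the tool pointing down it reaches from about 0.2 to 0.875 m from the base axis. Payload 3.4 kg.
Tool frame: the origin (TCP) lies at the very end of the fingers, on their centre line; the grasp point (between the pads) lies 19 mm behind it; z points along the fingers, y is the direction in which the jaws open and shut (so a half turn about z gives the same grasp; the last joint's range is limited). The gripper opens to 94 mm and grips with 3 to 60 N. Pads are 16 mm wide; open, the fingers measure 119 mm over their backs; the gripper's body (75 mm by 177 mm) begins 78 mm behind the grasp point.
Start: joints at [1.167, 0.276, 1.505, -0, 1.361, -0.121], TCP at [0.16, 0.552, 0.205] pointing down, gripper open.
Joint ranges: [-2.89, 2.89], [-0.75, 2.08], [0.22, 2.7], [-1.18, 4.32], [0.11, 2.71], [-2.7, 2.7]. Speed limits (rad/s): [2.57, 2.57, 3.14, 3.14, 3.14, 3.14].

## Interface

Orientations are given as a rotation vector (axis times angle).
In Python, from plant import robot gives the robot as it stands. Calls block until the motion is done:
- robot.move_pose(position, orientation): joint-space move of the TCP to a pose.
- robot.move_l(position, rot=None, speed=0.15, threshold=None): straight line of the TCP; rot=None keeps the orientation; speed is the mean speed in m/s. With threshold (N) it stops when the force on the tool has changed by that much, and returns True; else False.
- robot.set_joints(angles): joint-space move.
- robot.open_gripper() and robot.grasp(strength=None): open the fingers fully, or close them until they stop; strength is the grip in N (None keeps the last).
- robot.sleep(seconds).
- robot.ik(position, orientation): joint angles nearest the present ones, or None.
- robot.get_obs(): the state.
- robot.get_image(name): name is "side" or "top"; returns (picture, depth): 420x560x3 uint8, blue, green, red; 420x560 float32, m along the optical axis (not along the pixel's ray), 0 where there is no reading.
- robot.get_calibration(name): a dict with "K" (3x3 intrinsics, pixels), "rvec" (rotation vector, rad) and "tvec" (3), from world to camera coordinates, as OpenCV has them. Camera axes: x right, y down, z forward; pixel columns grow to the right and rows downward; lengths in m; the calibration is good to about 2 mm. A picture is of the moment at which its call begins. get_calibration takes no time and is no camera call.
A pose or a line that the arm cannot do raises robot.MotionError and nothing moves.
- robot.close_job(): hands the job in, once; it reports no verdict.
The state is a dict: "t": time; "qpos": joint angles; "dq": joint speeds; "effort": joint torques, N m; "eef_pos": TCP position; "orientation": TCP orientation; "ft_force": force on the tool from outside, world axes, zero at the start; "moment": the same for the moment, N m; "gripper_width": finger opening in m.
Only numpy, scipy, OpenCV 4.12 (cv2) and the standard library are available. Lean on these libraries where they do the work, as an engineer would, in place of code of your own. Each camera call takes 0.05 s, during which the arm holds its last target.

## Working session

There is one attempt and no reset: what is moved stays moved. The work goes in short steps, each a Python script; the robot and the scene stay as the last script left them, time stands still between calls to the robot, and variables do not carry over. Pictures are saved under pics/ and viewed, and the job is handed in when it is done.

```bash
ls; mkdir -p pics
python3 - <<'E'
from plant import robot
import cv2,numpy as np
for n in("top","side"):
    im,d=robot.get_image(n); cv2.imwrite(f"pics/{n}0.png",im); np.save(f"{n}0.npy",d)
    c=robot.get_calibration(n); print(n,c["K"],c["rvec"],c["tvec"]); 
    R=cv2.Rodrigues(np.array(c["rvec"],float))[0]; print(-R.T@np.array(c["tvec"]).ravel())
o=robot.get_obs();print(o)
E
```

```text
pics
top [[476.78650535   0.         281.90254224]
 [  0.         476.78650535 209.01166439]
 [  0.           0.           1.        ]] [ 2.15567055 -2.19742541  0.1155377 ] [-0.20200931  0.56175106  0.84929163]
[ 0.47349948 -0.20338289  0.90116698]
side [[462.819418     0.         278.92048884]
 [  0.         462.819418   204.88629774]
 [  0.           0.           1.        ]] [ 2.0051728  -0.08596622  0.07424394] [-0.56600007 -0.04227601  1.07125779]
[ 0.46444037 -1.0375464   0.42134213]
{'t': 0.1, 'qpos': array([ 1.16699365e+00,  2.76483208e-01,  1.50599049e+00, -1.63958444e-05,
        1.36068586e+00, -1.21034984e-01]), 'dq': array([ 0.00057622, -0.00207386, -0.00367595, -0.0014278 ,  0.00016803,
        0.00063796]), 'effort': array([ 1.20682118e-03, -4.05456805e+01, -2.37778831e+01,  7.02819857e-02,
        3.00524477e-02, -8.05167338e-05]), 'eef_pos': array([0.16026502, 0.55169066, 0.20472531]), 'orientation': array([-4.42631595e-01, -3.10985843e+00,  2.38326198e-03]), 'ft_force': array([-0.87885844,  0.32677784,  0.49043851]), 'moment': array([-0.02598112, -0.00882915,  0.0625531 ]), 'gripper_width': 0.09400158669001944}
```

View pics/top0.png

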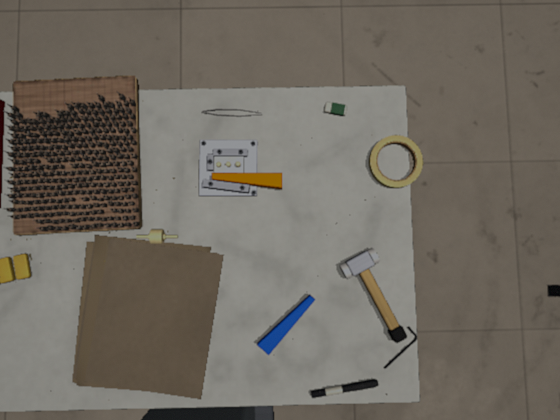

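View pics/side0.png

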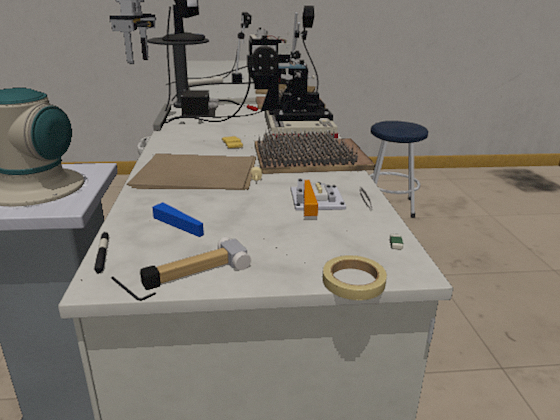

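```bash
cat > h.py <<'E'
import cv2,numpy as np
from plant import robot
def cam(n):
    c=robot.get_calibration(n); R=cv2.Rodrigues(np.array(c["rvec"],float))[0]; t=np.array(c["tvec"],float).ravel(); return np.array(c["K"]),R,t
def plane(n,uv,z):
    K,R,t=cam(n); uv=np.atleast_2d(np.asarray(uv,float)); 
    d=(R.T@np.linalg.inv(K)@np.c_[uv,np.ones(len(uv))].T).T; o=-R.T@t
    return o+d*((z-o[2])/d[:,2])[:,None]
def proj(n,p):
    K,R,t=cam(n); q=K@(R@np.atleast_2d(p).T+t[:,None]); return (q[:2]/q[2]).T
def crop(im,x0,y0,x1,y1,f,name):
    cv2.imwrite("pics/"+name,cv2.resize(im[y0:y1,x0:x1],None,fx=f,fy=f,interpolation=cv2.INTER_CUBIC))
E
python3 - <<'E'
from h import *
t=cv2.imread("pics/top0.png")
crop(t,190,130,300,210,7,"fix.png"); crop(t,325,235,425,350,5,"mal.png")
d=np.load("top0.npy"); K,R,tt=cam("top")
for u,v in[(300,220),(230,165),(265,180),(360,263),(378,295),(205,195)]:
    z=d[v,u]; p=R.T@(np.linalg.inv(K)@np.array([u,v,1])*z-tt); print(u,v,p.round(4))
hsv=cv2.cvtColor(t,cv2.COLOR_BGR2HSV)
m=cv2.inRange(hsv,(8,200,120),(22,255,255)); m[:, :190]=0; m[:130]=0;m[215:]=0;m[:,300:]=0
c=max(cv2.findContours(m,0,1)[0],key=cv2.contourArea); q=cv2.approxPolyDP(c,2,True)[:,0]; print(q); print(plane("top",q,0.038).round(4))
E
```

```text
300 220 [ 5.389e-01 -2.469e-01 -2.000e-04]
230 165 [ 0.6417 -0.1181  0.0275]
265 180 [ 0.611  -0.1827  0.0361]
360 263 [ 0.4563 -0.3531  0.028 ]
378 295 [ 0.3978 -0.3844  0.0247]
205 195 [ 0.5886 -0.0689  0.0105]
[[212 174]
 [212 178]
 [281 186]
 [280 173]]
[[ 0.6235 -0.086   0.038 ]
 [ 0.6161 -0.086   0.038 ]
 [ 0.5991 -0.2118  0.038 ]
 [ 0.6231 -0.2105  0.038 ]]
```

View pics/fix.png

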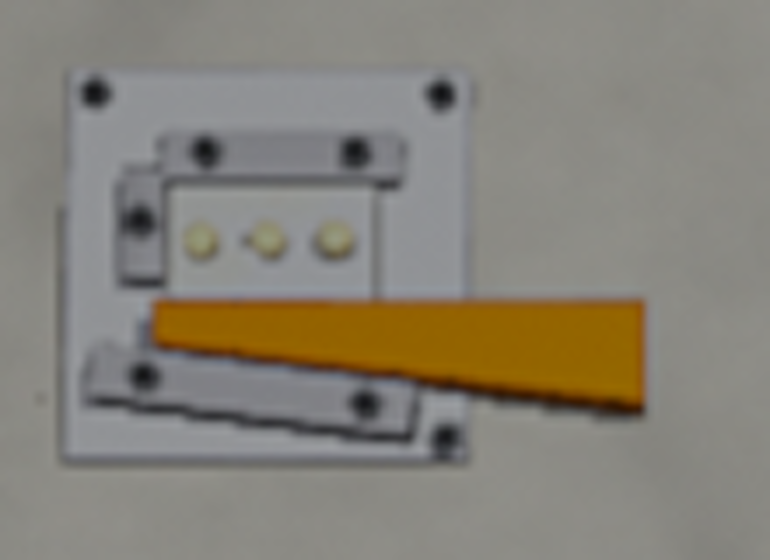

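View pics/mal.png

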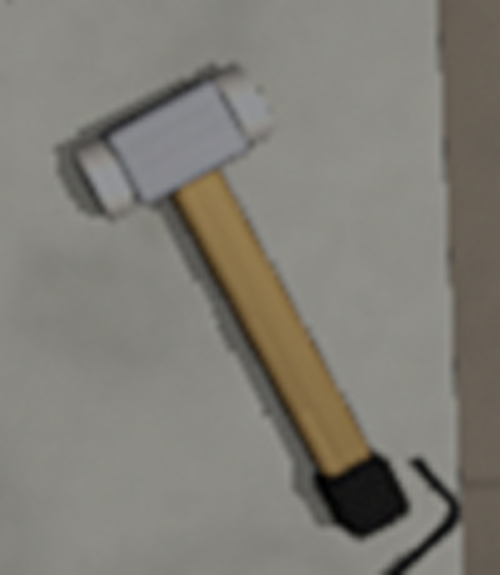

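Run:
```python
from h import *
t=cv2.imread("pics/top0.png")
c=np.array([(68,70),(468,70),(470,462),(62,462)])/7+[190-.43,130-.43]
P=plane("top",c,0.01)[:,:2]; print(P.round(4)); print([np.linalg.norm(P[i]-P[(i+1)%4]).round(4) for i in range(4)])
def ang(v): return np.degrees(np.arctan2(v[1],v[0])).round(2)
# fixture +y : from right to left edge
print("plate y dir",ang(P[0]-P[1]),ang(P[3]-P[2]),"x dir",ang(P[0]-P[3]),ang(P[1]-P[2]))
w=plane("top",np.array([(155,300),(643,299),(643,411),(155,345)])/7+[190-.43,130-.43],0.038)[:,:2];print("wedge",w.round(4),ang(w[0]-w[1]),np.linalg.norm(w[1]-w[2]),np.linalg.norm(w[0]-w[1]))
h=np.array([(103,133),(213,82),(248,148),(143,203)])/5+[325-.4,235-.4]
H=plane("top",h,.03)[:,:2];print("head",H.round(4),H.mean(0),[np.linalg.norm(H[i]-H[(i+1)%4]).round(4) for i in range(4)],ang(H[0]-H[1]),ang(H[3]-H[2]))
hsv=cv2.cvtColor(t,cv2.COLOR_BGR2HSV)
m=cv2.inRange(hsv,(10,80,70),(28,255,255)); k=np.zeros_like(m);k[262:335,350:405]=255;m&=k
pts=np.argwhere(m>0)[:,::-1]; W=plane("top",pts,.024)[:,:2]; mu=W.mean(0);u=np.linalg.svd(W-mu,full_matrices=False)[2][0]; u=u*np.sign(u[0])
s=(W-mu)@u; o=(W-mu)@[-u[1],u[0]]; print("handle",mu,ang(u),s.min(),s.max(),o.min(),o.max(),len(pts)); print("head offset from axis", (H.mean(0)-mu)@[-u[1],u[0]],(H.mean(0)-mu)@u)
```

```text
[[ 0.6951 -0.0584]
 [ 0.6932 -0.1671]
 [ 0.5858 -0.166 ]
 [ 0.5878 -0.0565]]
[np.float64(0.1086), np.float64(0.1074), np.float64(0.1095), np.float64(0.1073)]
plate y dir 89.0 88.94 x dir -1.03 -0.54
wedge [[ 0.6265 -0.0855]
 [ 0.6244 -0.2131]
 [ 0.5949 -0.2125]
 [ 0.6146 -0.0855]] 89.08 0.0295816850655653 0.12758804045313707
head [[ 0.4601 -0.326 ]
 [ 0.4778 -0.3667]
 [ 0.4536 -0.3786]
 [ 0.4346 -0.3397]] [ 0.45650922 -0.35272434] [np.float64(0.0444), np.float64(0.0269), np.float64(0.0433), np.float64(0.029)] 113.46 116.1
handle [ 0.3899071 -0.3863808] 26.7 -0.05807266251239634 0.0584053087033795 -0.009459992498697287 0.009512335153612685 674
head offset from axis 0.0001439150864349609 0.07462291059071229
```

```bash
cat >> h.py <<'E'
from scipy.spatial.transform import Rotation as Ro
def down(psi_deg): return (Ro.from_euler('z',psi_deg,degrees=True)*Ro.from_euler('x',180,degrees=True)).as_rotvec()
E
python3 - <<'E'
from h import *
mu=np.array([.3899,-.3864]);u=np.array([np.cos(np.radians(26.7)),np.sin(np.radians(26.7))])
head=mu+.0738*u; g=head-.050*u; print(head,g, proj("top",[[*g,.025]]))
for ps in(26.7,206.7):
    print(ps,robot.ik([*g,.12],down(ps)),robot.ik([.56,-.28,.08],down(ps-27.6)))
E
```

```text
[ 0.45583081 -0.35324026] [ 0.41116224 -0.37570621] [[372.96710754 287.65061029]]
26.7 [-8.65297639e-01  3.10290816e-01  1.67838135e+00 -4.44089210e-16
  1.15292049e+00  2.39495778e-01] [-5.74720943e-01  4.40275324e-01  1.57645257e+00 -4.44089210e-16
  1.12486476e+00  1.01178335e+00]
206.7 None [-0.57472094  0.44027532  1.57645257  0.          1.12486476 -2.12980931]
```

Run:
```python
from h import *
g=[.4112,-.3757]
robot.move_pose([*g,.10],down(26.7)); print(robot.get_obs()["t"])
robot.move_l([*g,.003],speed=.08); o=robot.get_obs();print(o["t"],o["eef_pos"],o["ft_force"])
robot.grasp(60); o=robot.get_obs();print(o["t"],o["eef_pos"],o["ft_force"],o["gripper_width"])
robot.move_l([*g,.07],speed=.12); o=robot.get_obs();print(o["t"],o["eef_pos"],o["ft_force"],o["moment"],o["gripper_width"])
for n in("top","side"):
    im,d=robot.get_image(n); cv2.imwrite(f"pics/{n}1.png",im)
    x=dict(top=(310,220,430,350),side=(120,160,280,290))[n]; crop(im,*x,4,n+"1c.png")
```

```text
3.475
4.8417 [ 0.41152301 -0.37608788  0.00350043] [-0.17954361 -0.13021788  0.28124072]
5.9667 [ 0.41128951 -0.37586295  0.00300356] [ 0.20958279 -0.59658461 -0.15119947] 0.019839290256802325
6.675 [ 0.41070863 -0.37511673  0.06941734] [-0.49922236  0.68855651 -1.2399744 ] [-0.05664151  0.09928326  0.03638468] 0.019308174802342398
```

View pics/side1c.png

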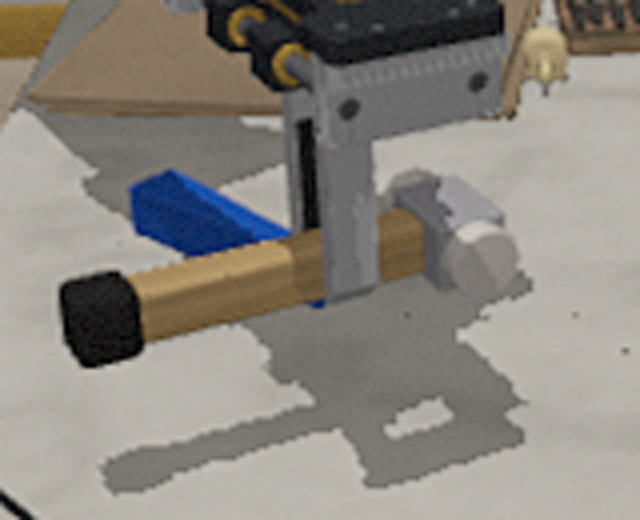

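View pics/top1c.png

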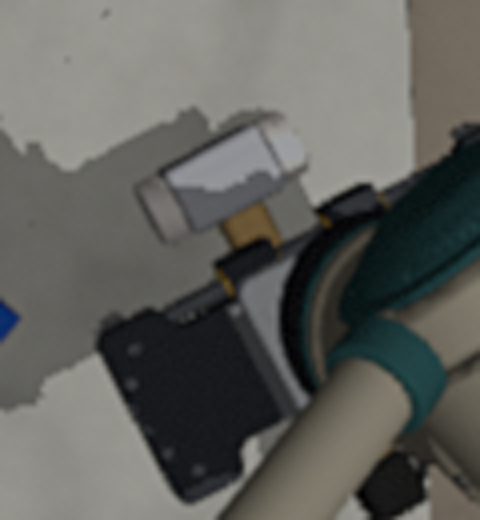

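Run:
```python
from h import *
r=down(-1.0)
robot.move_pose([.5603,-.277,.07],r); print(robot.get_obs()["t"])
robot.move_l([.5603,-.277,.018],speed=.1); o=robot.get_obs();print(o["t"],o["eef_pos"],o["ft_force"],o["moment"],o["gripper_width"])
for n in("top","side"):
    im,d=robot.get_image(n); cv2.imwrite(f"pics/{n}2.png",im); np.save(n+"2.npy",d)
    x=dict(top=(190,130,350,250),side=(240,150,380,250))[n]; crop(im,*x,5,n+"2c.png")
```

```text
7.5417
8.2083 [ 0.56032562 -0.27766981  0.0182954 ] [-0.40527391  0.19112067 -1.79170028] [-0.02567433  0.13828769  0.03223447] 0.01960925770243331
```

View pics/top2c.png

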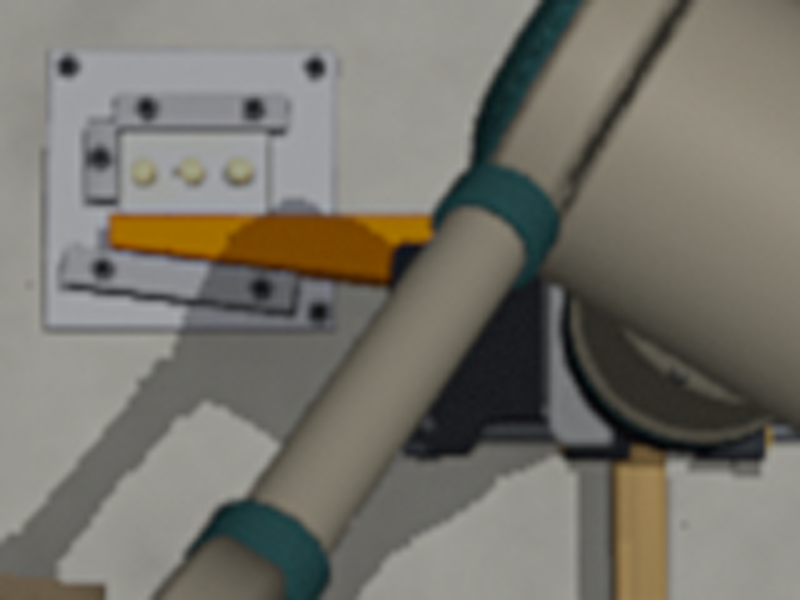

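View pics/side2c.png

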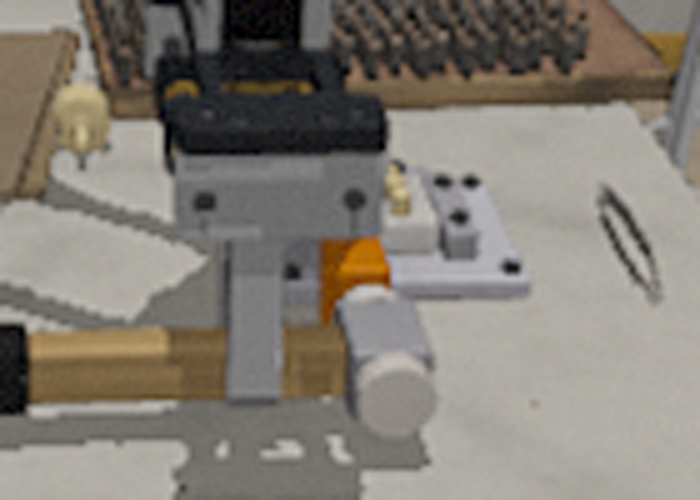

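Run:
```python
from h import *
print((proj("side",[[.6103,-.3132,.030],[.6103,-.2128,.03],[.596,-.2128,.038],[.6243,-.2128,.038]])-[240,150])*5)
K,R,t=cam("side"); print("m per crop px", 0.72/462.8/5)
s=cv2.imread("pics/side0.png"); crop(s,280,160,350,225,8,"sw.png")
print((proj("side",[[.6103,-.2128,.01],[.596,-.2128,.038],[.6243,-.2128,.038],[.5963,-.2128,.01],[.6243,-.2128,.01]])-[280,160])*8)
```

```text
[[393.45378606 401.66049722]
 [350.16835011 283.08495115]
 [315.3443896  265.82715654]
 [385.84338808 263.9042707 ]]
m per crop px 0.0003111495246326707
[[236.9173788  444.93374703]
 [184.55102336 345.32345046]
 [297.34942093 342.24683312]
 [181.7435993  446.57759793]
 [291.93980534 443.29440556]]
```

View pics/sw.png

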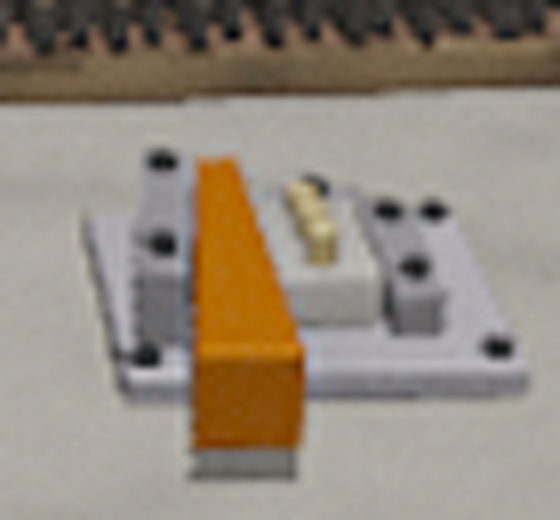

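```bash
cat >> h.py <<'E'
RD=down(-1.0); X=.5605; Z=.018
def st(tag):
    o=robot.get_obs(); print(tag,"t",round(o["t"],2),"tcp",o["eef_pos"].round(4),"F",o["ft_force"].round(1),"w",round(o["gripper_width"],4)); return o
def tap(y1,speed,thr):
    h=robot.move_l([X,y1,Z],speed=speed,threshold=thr); o=st(f"tap hit={h}"); return h,o["eef_pos"][1]
E
python3 - <<'E'
from h import *
h,y=tap(-.215,.025,6)
robot.move_l([X,y-.022,Z],speed=.06); st("back")
E
```

```text
tap hit=True t 10.29 tcp [ 0.5622 -0.2225  0.0181] F [ 0.6 -0.2 -2.3] w 0.0192
back t 10.8 tcp [ 0.5602 -0.2449  0.0177] F [-0.4 -0.2 -1.9] w 0.0197
```

Run:
```python
from h import *
h,y=tap(-.2045,.022,12)
robot.move_l([X,y-.022,Z],speed=.06); st("back")
```

```text
tap hit=True t 12.06 tcp [ 0.5611 -0.2185  0.0183] F [ 0.  -2.5 -1. ] w 0.0196
back t 12.58 tcp [ 0.5602 -0.2407  0.0177] F [ 0.7 -0.4 -2.4] w 0.0192
```

Run:
```python
from h import *
h,y=tap(y1:=-.2005,.025,18)
robot.move_l([X,y-.022,Z],speed=.06); st("back")
im,d=robot.get_image("side"); cv2.imwrite("pics/side3.png",im); crop(im,240,150,380,250,5,"side3c.png")
```

```text
tap hit=True t 13.66 tcp [ 0.5605 -0.2186  0.0184] F [ 0.2 -3.1 -0.4] w 0.0197
back t 14.19 tcp [ 0.5602 -0.2408  0.0177] F [ 0.   1.1 -3.1] w 0.0195
```

View pics/side3c.png

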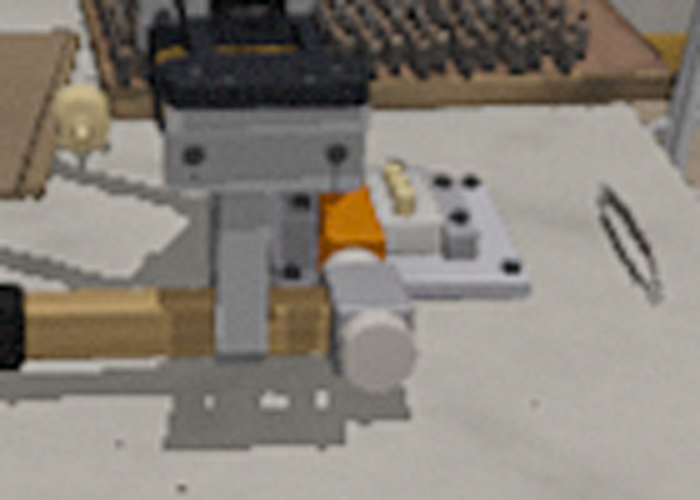

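Run:
```python
from h import *
for sp in(.028,.028):
    h,y=tap(-.2005,sp,25)
    robot.move_l([X,-.2405,Z],speed=.06); st("back")
im,d=robot.get_image("top"); cv2.imwrite("pics/top4.png",im); crop(im,190,130,350,250,5,"top4c.png")
```

```text
tap hit=True t 15.28 tcp [ 0.5604 -0.2189  0.0188] F [ 0.8 -3.9 -0.9] w 0.0194
back t 15.82 tcp [ 0.5601 -0.2406  0.0177] F [ 0.3  1.  -2.2] w 0.0195
tap hit=True t 16.85 tcp [ 0.5604 -0.2193  0.0187] F [ 1.6 -4.1 -0.8] w 0.0199
back t 17.38 tcp [ 0.5602 -0.2406  0.0177] F [ 0.3 -1.1 -1.1] w 0.0195
```

View pics/top4c.png

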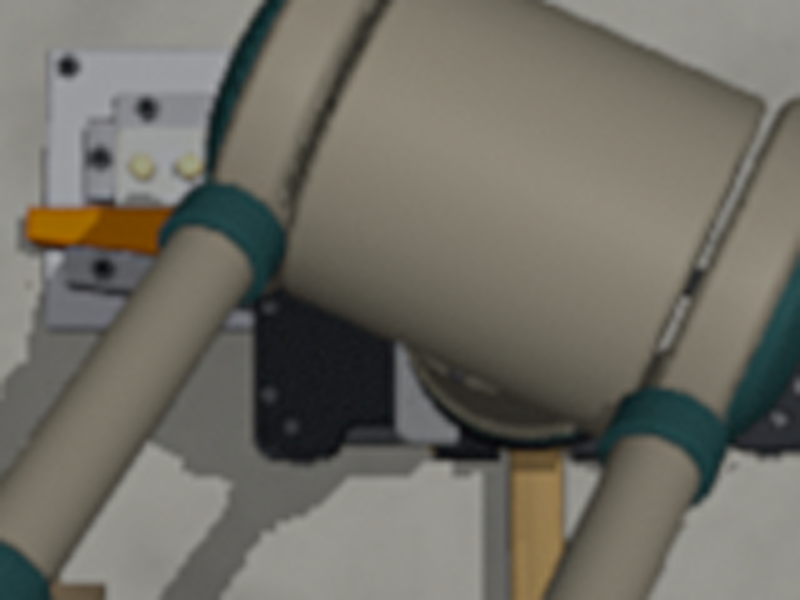

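Run:
```python
from h import *
robot.move_l([.53,-.29,.03],speed=.1); st("a")
robot.move_l([.53,-.29,.008],speed=.06)
h=robot.move_l([.53,-.29,.0025],speed=.015,threshold=4); st(f"down {h}")
robot.open_gripper(); st("open")
robot.move_l([.53,-.29,.12],speed=.1)
robot.move_pose([.25,-.35,.25],down(0)); st("away")
for n in("top","side"):
    im,d=robot.get_image(n); cv2.imwrite(f"pics/{n}5.png",im); np.save(n+"5.npy",d)
```

```text
a t 18.18 tcp [ 0.5299 -0.2899  0.03  ] F [ 1.   0.2 -1.4] w 0.0193
down True t 19.03 tcp [ 0.5304 -0.2904  0.0043] F [-1.8  0.   4.6] w 0.0196
open t 20.24 tcp [ 0.5294 -0.2896  0.0029] F [0.2 0.9 0.6] w 0.0935
away t 22.77 tcp [ 0.2506 -0.3499  0.2495] F [-0.4  0.   0.5] w 0.0941
```

View pics/top5.png

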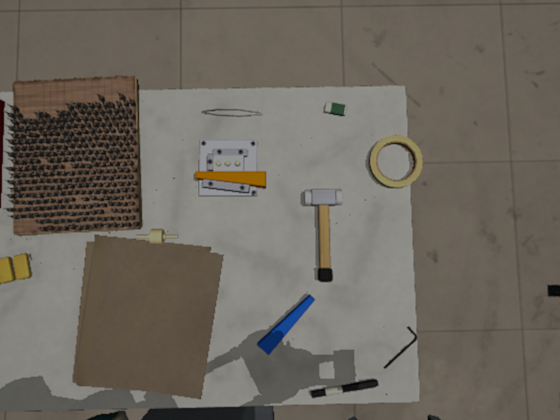

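View pics/side5.png

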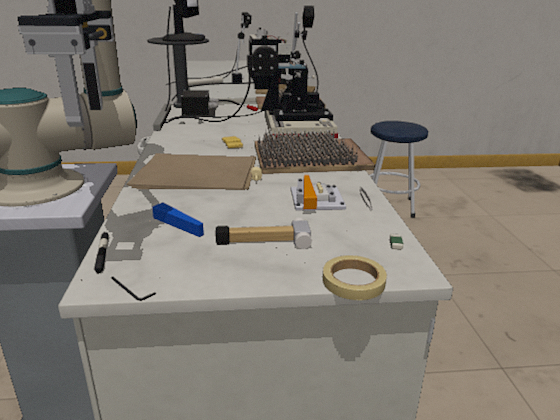

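Run:
```python
from h import *
t=cv2.imread("pics/top5.png"); crop(t,185,130,295,210,7,"fix5.png")
K,R,tt=cam("top"); d=np.load("top5.npy")
def P(u,v): return R.T@(np.linalg.inv(K)@np.array([u,v,1])*np.median(d[v-1:v+2,u-1:u+2])-tt)
for q in[(205,176),(230,177),(258,179),(215,159),(243,160),(323,197),(324,230),(324,255),(325,273)]: print(q,P(*q).round(4))
hsv=cv2.cvtColor(t,cv2.COLOR_BGR2HSV); m=cv2.inRange(hsv,(8,200,120),(22,255,255)); m[:, :190]=0; m[:130]=0;m[215:]=0;m[:,300:]=0
c=[(u,np.where(m[:,u])[0].min()) for u in range(200,264) if m[:,u].any()]
w=plane("top",c,.038); a=np.polyfit(w[:,1],w[:,0],1); print("straight side dir deg",90-np.degrees(np.arctan(a[0])), "y extent",plane("top",[[np.where(m.any(0))[0].max()+.5,178],[np.where(m.any(0))[0].min()-.5,176]],.038))
```

```text
(205, 176) [ 0.62   -0.0733  0.0383]
(230, 177) [ 0.6176 -0.1188  0.0368]
(258, 179) [ 0.613  -0.1699  0.0366]
(215, 159) [ 0.654  -0.09    0.0247]
(243, 160) [ 0.6536 -0.1412  0.0129]
(323, 197) [ 0.5786 -0.289   0.0285]
(324, 230) [ 0.5178 -0.2895  0.025 ]
(324, 255) [ 0.4721 -0.2882  0.0251]
(325, 273) [ 0.4394 -0.2889  0.0273]
straight side dir deg 88.96533255427273 y extent [[ 0.61437014 -0.1837482   0.038     ]
 [ 0.62039117 -0.05588962  0.038     ]]
```

View pics/fix5.png

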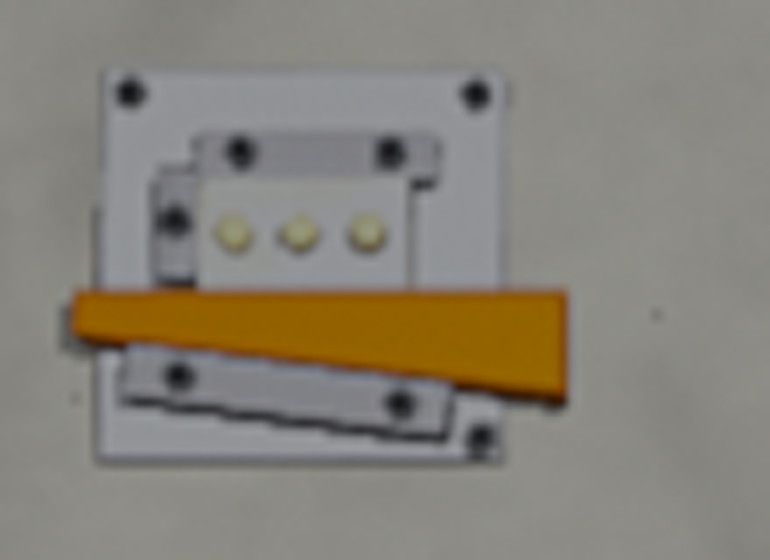

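```bash
python3 -c "
from h import *
a=cv2.imread('pics/top0.png').astype(int);b=cv2.imread('pics/top5.png').astype(int)
for n,(x0,y0,x1,y1) in dict(eraser=(320,98,350,120),rotor=(135,226,180,246),tape=(365,130,428,192)).items(): print(n,abs(a-b)[y0:y1,x0:x1].mean())
robot.close_job()"
```

```text
eraser 0.5818181818181818
rotor 0.5777777777777777
tape 0.5532514080901177
the job is handed in; nothing more can be done
```

I clamped the block in the fixture, laid the mallet flat on the open bench beside it, and handed the job in at about 23 s. I had no way to measure the clamping force itself. That the wedge grips is my reading of the taps and the pictures.

- **Taps:** I gripped the mallet about 50 mm from the head's centre and tapped the orange wedge five times, drawing back about 22 mm after each. The stopping forces were set to 6, 12, 18, 25 and 25 N, and every tap reached its limit. I estimate the last ones arrived at about 4 cm/s. The peak force on the wedge could only be judged from the wrist force.
- **Advance:** The mallet carried the wedge about 24 mm on the first tap and 4 mm on the second. The last three taps gained nothing I could measure; their stopping points lay within 1 mm. The pictures also show about 29 mm of travel in all.
- **Final pictures:**
  - The wedge's straight side points at 88.97° against 89.0° for the plate. Its top reads 37–38 mm high, so it lies flat.
  - The gap between block and stop bar has closed.
  - The mallet lies flat, with its front face about 7 cm from the wedge.
  - The eraser, rotor and tape areas look the same before and after.

The side camera put the wedge end and the mallet head about 1 mm further in +x than the top camera did. Both were off by about the same amount, within the calibration, so I made no correction.

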